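# Lock up the locker padlocks

### The job

Take every padlock off the hooks of the rack, lifting each one over the upturned tip without straining the rack, and put them all into the open cash case. Then push the lid shut until the catch snaps and holds it down, and leave the mug and the calculator where they are.

Things in the scene. Friction and masses are not known exactly. Their poses are not given: they have to be found in the camera images.
- padlock1: Padlock, 0.15-0.27 kg: brass body 42 mm wide (its y), 24 thick (x), 36 high (z); above it a long closed shackle, a U of 8 mm steel rod in the y-z plane: legs 39 mm over their outsides, straight from z = 36 to 64, crossbar underside z = 71.5, top z = 79.5. Origin: centre of body's underside. Starts hung upright by the crossbar on a rack hook, square to it, underside 134 mm above the desk.
- padlock2: Another padlock, the same as padlock1 in size, origin and axes. (Three or all four of the padlocks are there, each on a hook of its own.)
- padlock3: Another padlock, the same as padlock1 in size, origin and axes. (Three or all four of the padlocks are there, each on a hook of its own.)
- padlock4: Another padlock, the same as padlock1 in size, origin and axes. (Three or all four of the padlocks are there, each on a hook of its own.)
- rack: Steel hook rack fixed to the desk: an upright rail 320 mm long (its y), 30 high, 8 thick, top at z = 217.5 mm, on two posts just behind it at y = +-145 mm with small foot plates. Origin: at desk height below the middle of the rail's front face. Four flat-strip hooks stand out from that face along -x, towards the robot, at y = -126, -42, 42 and 126 mm; see the hook tips.
- hook1_tip (a point): Top centre of the upturned tip of the hook at y = -126 mm on the rack. The hook, 10 mm wide, runs level 60 mm out from the rail (top z = 205, underside 200), then turns up: tip at z = 225, spanning x = -60 to -65 mm. A shackle's window is 35.5 mm high: raise a padlock 22 to 29 mm to pass the tip; beyond 30 mm its body jams under the hook.
- hook2_tip (a point): Top centre of the upturned tip of the hook at y = -42 mm on the rack. The hook, 10 mm wide, runs level 60 mm out from the rail (top z = 205, underside 200), then turns up: tip at z = 225, spanning x = -60 to -65 mm. A shackle's window is 35.5 mm high: raise a padlock 22 to 29 mm to pass the tip; beyond 30 mm its body jams under the hook.
- hook3_tip (a point): Top centre of the upturned tip of the hook at y = 42 mm on the rack. The hook, 10 mm wide, runs level 60 mm out from the rail (top z = 205, underside 200), then turns up: tip at z = 225, spanning x = -60 to -65 mm. A shackle's window is 35.5 mm high: raise a padlock 22 to 29 mm to pass the tip; beyond 30 mm its body jams under the hook.
- hook4_tip (a point): Top centre of the upturned tip of the hook at y = 126 mm on the rack. The hook, 10 mm wide, runs level 60 mm out from the rail (top z = 205, underside 200), then turns up: tip at z = 225, spanning x = -60 to -65 mm. A shackle's window is 35.5 mm high: raise a padlock 22 to 29 mm to pass the tip; beyond 30 mm its body jams under the hook.
- case: Open grey steel cash case fixed to the desk, outside 180 mm (its x) by 250 (y) by 100 high, walls and floor 4 mm, empty at the start. Its front (-x) looks roughly towards the robot. Origin: centre of its underside. Outside, at the middle of its front, is a small snap catch, 30 mm deep and 52 wide, level with the rim.
- case_lid (a joint): Lid angle, rad: 0 = shut flat on the rim; 1.35 to 1.6 (standing open) at the start; stop at 1.65. Nearly balanced, it stays where left, but near shut it springs up unless caught. From about 0.07 rad down the catch resists with about 8 N at the front edge, then snaps over and holds the lid.
- lid_edge (a point): On the outer face of the lid (top face when shut), middle of its width, 2 mm from its free front edge. The lid is a plain 4 mm plate, 182 mm from hinge to front edge, 254 mm wide, and folds over towards the case's front.
- lid_hinge (a point): Middle of the lid's hinge line, at the case's far top rim; the line runs along the case's y.
- pen_mug: White mug of 76 mm diameter with pens, about 140 mm tall, beyond rack and case. Origin: centre of its underside. Leave alone.
- calculator: Flat desk calculator, 150 x 100 x 20 mm, on the robot's side of the work. Origin: centre of its underside. Leave alone.

How it is judged:
On the way:
1. all the padlocks are in the case, at rest, while the lid is still open (x of padlock1 in the frame of case between -0.088 and 0.088 m and y of padlock1 in the frame of case between -0.123 and 0.123 m and z of padlock1 in the frame of case between 0 and 0.085 m and linear speed of each of padlock1, padlock2, padlock3, padlock4 below 0.03 m/s and x of padlock2 in the frame of case between -0.088 and 0.088 m and y of padlock2 in the frame of case between -0.123 and 0.123 m and z of padlock2 in the frame of case between 0 and 0.085 m and x of padlock3 in the frame of case between -0.088 and 0.088 m and y of padlock3 in the frame of case between -0.123 and 0.123 m and z of padlock3 in the frame of case between 0 and 0.085 m and x of padlock4 in the frame of case between -0.088 and 0.088 m and y of padlock4 in the frame of case between -0.123 and 0.123 m and z of padlock4 in the frame of case between 0 and 0.085 m and value of joint case_lid above 0.6 rad), for 0.2 s.
At the end, for the whole second after the job is handed in: Every padlock that is there lies or stands at rest inside the case (its origin within the case's walls and below the rim), and the lid is shut and caught (joint below 0.025 rad, where it stays by itself) (x of padlock1 in the frame of case between -0.088 and 0.088 m and y of padlock1 in the frame of case between -0.123 and 0.123 m and z of padlock1 in the frame of case between 0 and 0.085 m and linear speed of each of padlock1, padlock2, padlock3, padlock4 below 0.03 m/s and x of padlock2 in the frame of case between -0.088 and 0.088 m and y of padlock2 in the frame of case between -0.123 and 0.123 m and z of padlock2 in the frame of case between 0 and 0.085 m and x of padlock3 in the frame of case between -0.088 and 0.088 m and y of padlock3 in the frame of case between -0.123 and 0.123 m and z of padlock3 in the frame of case between 0 and 0.085 m and x of padlock4 in the frame of case between -0.088 and 0.088 m and y of padlock4 in the frame of case between -0.123 and 0.123 m and z of padlock4 in the frame of case between 0 and 0.085 m and value of joint case_lid below 0.025 rad); the robot touches nothing.
It fails at once if the pen mug is moved by more than 4 cm (distance of pen_mug from where it was at the start of the episode above 0.04 m).
It fails at once if the calculator is moved by more than 4 cm (distance of calculator from where it was at the start of the episode above 0.04 m).
It fails at once if the robot strains the rack (more than 40 N on it) (contact force between any of the fingers, the arm and rack above 40 N).
Of padlock1, padlock2, padlock3, padlock4 only 3 to 4 are there at a start; the rules pass over those that are not, and their reading is None.
At some moment in a run one of padlock1, padlock2, padlock3, padlock4 may be knocked a few centimetres aside while the robot is not near it.
Once in a run the grip may slacken for a moment while it holds something.
It also fails if it takes over 210 s, if anything falls off the work surface, if the arm or the gripper's body presses on something with over 40 N, if the wrist force passes 120 N, or if a joint passes its speed limit or range.

### The arm

A 7-joint arm with a two-finger parallel gripper is mounted at the origin on the work surface. World frame = base frame: x ahead of the robot, y to its left, z up, the work surface at z = 0. Lengths are in m, angles in rad, forces in N, time in s.
With the tool pointing down it reaches from about 0.4 to 0.85 m from the base axis. Payload 4.5 kg.
Tool frame: the origin (TCP) lies on the centre line of the jaws, within the pads' length; the fingertips stand 8 mm ahead of it and the grasp point (between the pads) lies 11 mm behind it; z points along the fingers, y is the line along which they close (so a half turn about z gives the same grasp; the last joint's range is limited). The gripper opens to 85 mm and grips with 20 to 120 N. Pads are 22 mm wide; open, the fingers measure 114 mm over their backs; the gripper's body (76 mm by 85 mm) begins 54 mm behind the grasp point. The pads swing forward as they close: fully open they stand 13 mm farther back than shut.
Start: joints at [-1.245, 0.689, -0.195, 1.565, 0.157, 0.902, -0.215], TCP at [0.18, 0.599, 0.239] pointing down, gripper open.
Joint ranges: [-3.01, 3.01], [-0.46, 2.08], [-1.47, 1.51], [0.13, 2.56], [-1, 4.14], [0.04, 2.09], [-2.66, 2.66]. Speed limits (rad/s): [2.57, 2.57, 3.14, 3.14, 3.14, 3.14, 3.14].

### API

Orientations are given as a 3x3 rotation matrix whose columns are the frame's x, y, z axes.
In Python, from station import sense, read_camera, get_calibration, sign_off gives the robot as it stands. The module is installed in compiled form; this text tells all that it offers.
- The arm moves only by the shell command python3 -m inch 'ROWS' [FORCE]. ROWS is JSON, a list of rows, each a list of 3 entries, a list of its own where there are three numbers: the closure, from 0 (fully open) to 1 (shut), then the shift along the tool's x, y, z as a fraction of full scale, then the turn, a rotation vector about the tool's x, y, z as a fraction of full scale. A call has 1 to 10 rows; each row shifts and turns the commanded pose from where the row before left it, along the tool's axes as they then stand; what a row does not reach is not made up. Full scale, the value 1, is 750 mm for a shift and 180 degrees for a turn. A row lasts 1/10 s, in which the tool goes at most 50 mm and 8.59 degrees, less where a joint would pass 70% of its speed; a pose out of reach is approached as far as the arm can. A call with a number of a shift or a turn outside -1 to 1 is refused whole. A call with a gripper value outside its range is refused whole. The fingers move at their own pace and stop on an object; FORCE is the grip in N (left out, the last holds). Time passes only in rows, so rows that do not move let the fingers close. It gives the time, the measured TCP pose, the force, the opening and the grip force at its end, in the units of the state.
- sense(): the state, without advancing time (a new reading comes with each control period).
- read_camera(name): name is "side" or "top"; returns the picture (400x640x3 uint8, red, green, blue); there is no depth.
- get_calibration(name): a dict with "vertical_fov" (degrees; the focal length in pixels is half the picture's height over the tangent of half this angle, whatever the lens; pixels are square), "cx", "cy" (the principal point, pixels), "D" ([k1, k2, p1, p2, k3] as OpenCV has them; the pictures are not rectified), "rvec" (rotation vector, rad) and "tvec" (3), from world to camera coordinates, as OpenCV has them. Camera axes: x right, y down, z forward; pixel columns grow to the right and rows downward; lengths in m; the calibration is good to about 2 mm. A picture is of the moment at which its call begins. get_calibration takes no time and is no camera call.
- sign_off(): hands the job in; it is judged then, once.
The state is a dict: "clock": time; "joint_positions": joint angles; "qd": joint speeds; "effort": joint torques, N m; "tcp_pos": TCP position; "eef_rot": TCP orientation; "contact_force": force on the tool from outside, world axes, zero at the start; "wrist_torque": the same for the moment, N m; "grip_width": opening from 0.0 (shut) to 1.0 (fully open); "gripper_force": force on a finger pad.
Only numpy, scipy, OpenCV 4.12 (cv2) and the standard library are available. Lean on these libraries where they do the work, as an engineer would, in place of code of your own. Each camera call takes 0.05 s, during which the arm holds its last target. There are 200 camera calls.

## Working session

There is one attempt and no reset: what is moved stays moved. The work goes in short steps, Python scripts to look and compute and a shell command to move; the robot and the scene stay as the last step left them, time stands still between calls to the robot, and variables do not carry over. Pictures are saved under pics/ and viewed, at most 14 in all, crops included, and the job is handed in when it is done.

```bash
mkdir -p pics
python3 - <<'E'
from station import *
import cv2
for n in("side","top"):
    cv2.imwrite(f"pics/{n}0.png",read_camera(n)[:,:,::-1]); c=get_calibration(n); print(n,c)
s=sense(); print(s["clock"],s["tcp_pos"],s["eef_rot"],s["grip_width"])
E
```

```text
side {'vertical_fov': 55.13024195533297, 'cx': 318.8426217600861, 'cy': 198.01305870393762, 'D': array([-0.08963504,  0.        ,  0.        ,  0.        ,  0.        ]), 'rvec': array([ 2.3780491 , -0.43749783,  0.16434536]), 'tvec': array([-0.52544421,  0.25550089,  0.79248241])}
top {'vertical_fov': 54.34198483332817, 'cx': 316.974139885535, 'cy': 202.93062203023283, 'D': array([-0.07674221,  0.        ,  0.        ,  0.        ,  0.        ]), 'rvec': array([ 2.10630131, -2.12612989,  0.16276559]), 'tvec': array([0.02633134, 0.60589443, 0.97415653])}
0.1 [0.17971367 0.59799453 0.23853756] [[-9.57731733e-01  2.87662675e-01 -3.35337605e-04]
 [ 2.87662824e-01  9.57730261e-01 -1.68751394e-03]
 [-1.64271802e-04 -1.71264981e-03 -9.99998520e-01]] 1.0020423330507728
```

View pics/side0.png

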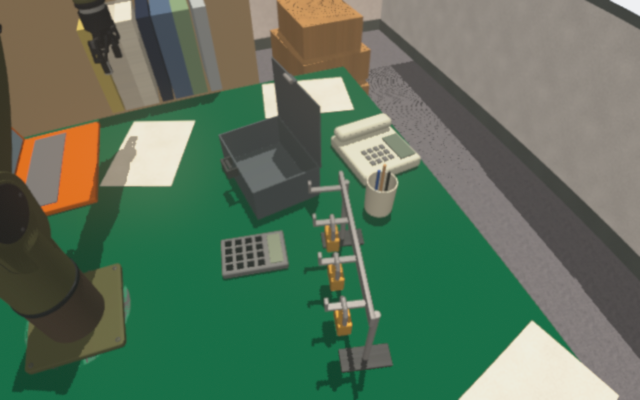

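View pics/top0.png

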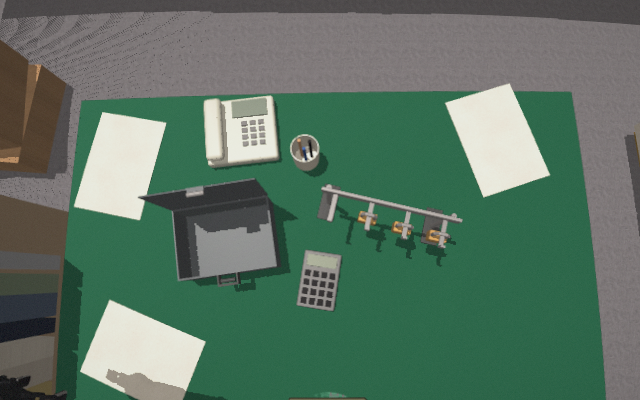

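Three padlocks hang on hooks 1–3 (top view about (438,237), (402,229), (367,218)). The hook nearest the case, at (330,205), is empty. The case is around (228,240). Next I'll enlarge crops.

Run:
```python
import cv2
t=cv2.imread("pics/top0.png"); s=cv2.imread("pics/side0.png")
cv2.imwrite("pics/t1.png",cv2.resize(t[175:275,310:470],None,fx=5,fy=5,interpolation=cv2.INTER_CUBIC))
cv2.imwrite("pics/t2.png",cv2.resize(t[170:295,130:290],None,fx=4.8,fy=4.8,interpolation=cv2.INTER_CUBIC))
cv2.imwrite("pics/s1.png",cv2.resize(s[165:375,290:400],None,fx=2.8*1,fy=2.8,interpolation=cv2.INTER_CUBIC))
```

```text
(no output)
```

View pics/t1.png

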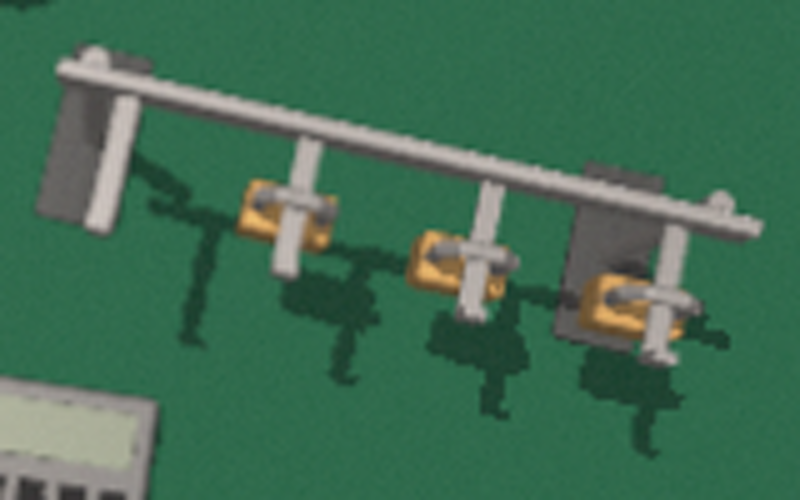

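View pics/t2.png

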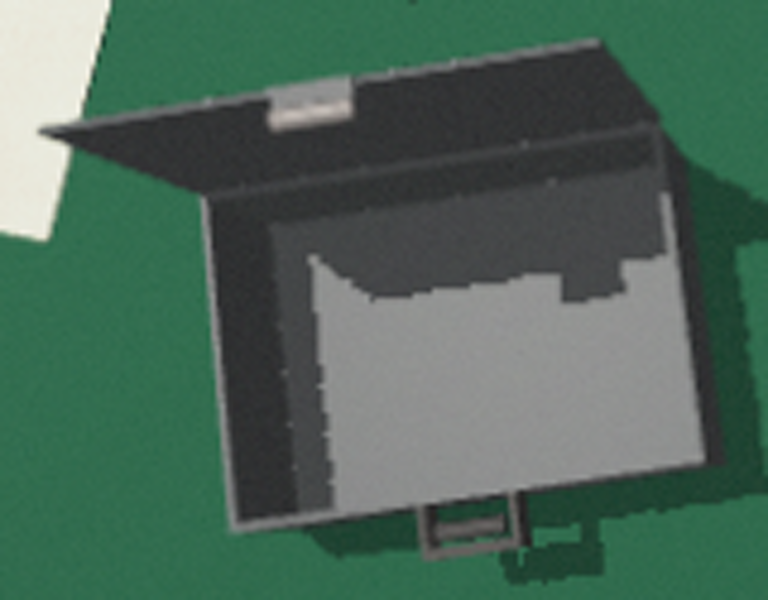

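View pics/s1.png

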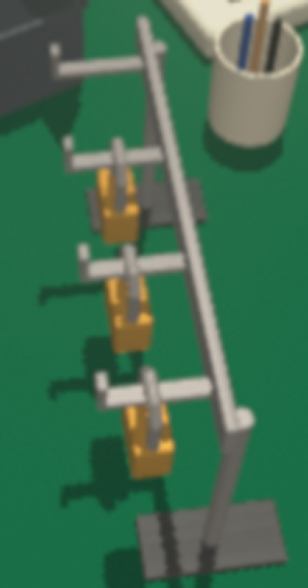

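The crops show the hook tip tops (t1) at about (98,230), (286,271), (471,315) and (657,358). The crossbars are at (295,208), (480,255) and (663,297). In t2 the case rim corners are at (234,528), (708,462), (203,198) and (660,128), and the lid's free corners are at (42,130) and (602,42). I'll fit poses from these.

```bash
cat > geo.py <<'E'
import numpy as np, cv2
from scipy.optimize import least_squares
from station import *
def K(n):
    c=get_calibration(n); f=200/np.tan(np.radians(c["vertical_fov"]/2))
    return np.array([[f,0,c["cx"]],[0,f,c["cy"]],[0,0,1]]),c
def proj(n,P):
    k,c=K(n); return cv2.projectPoints(np.array(P,float).reshape(-1,3),c["rvec"],c["tvec"],k,c["D"])[0][:,0]
def up(p,s,o): return (np.array(p,float)+.5)/s-.5+np.array(o)
def place(v,P):
    x,y,a=v; P=np.array(P,float); c,s=np.cos(a),np.sin(a)
    return np.c_[x+c*P[:,0]-s*P[:,1], y+s*P[:,0]+c*P[:,1], P[:,2]]
def onplane(n,uv,z):
    k,c=K(n); r=cv2.undistortPoints(np.array([[uv]],float),k,c["D"])[0,0]; R=cv2.Rodrigues(c["rvec"])[0]
    C=-R.T@c["tvec"]; d=R.T@np.r_[r,1]; return C+d*(z-C[2])/d[2]
E
python3 - <<'E'
from geo import *
np.set_printoptions(precision=4,suppress=True)
T1=lambda p:up(p,5,(310,175)); S1=lambda p:up(p,2.8,(290,165)); T2=lambda p:up(p,4.8,(130,170))
Y=[.126,.042,-.042,-.126]
tips=[(-.0625,y,.225) for y in Y]; ends=[(.004,.16,.2175),(.004,-.16,.2175)]
tp=T1([(98,230),(286,271),(471,315),(657,358),(62,68),(760,228)]); sp=S1([(56,48),(69,141),(84,248),(102,377)])
f=lambda v:np.r_[(proj("top",place(v,tips+ends))-tp).ravel(),(proj("side",place(v,tips))-sp).ravel()]
r=least_squares(f,[.6,-.15,0],loss='soft_l1'); v=r.x; print("rack",v); print(f(v).reshape(-1,2))
for i,(t,s) in enumerate([((295,208),(118,143)),((480,255),(129,250)),((663,297),(149,373))]):
    t=T1([t])[0];s=S1([s])[0]
    p=onplane("top",t,.2135); q=onplane("side",s,.2135)
    for w in(p,q):
        d=w[:2]-v[:2];c,sn=np.cos(v[2]),np.sin(v[2]); print("lock hook",3-i,w[:2],"rackframe",c*d[0]+sn*d[1],-sn*d[0]+c*d[1])
cp=T2([(234,528),(708,462),(203,198),(660,128),(42,130),(602,42)])
def g(u):
    a=u[3]; lx,lz=.09-.182*np.cos(a),.1+.182*np.sin(a)
    P=[(-.09,.125,.1),(-.09,-.125,.1),(.09,.125,.1),(.09,-.125,.1),(lx,.127,lz),(lx,-.127,lz)]
    return (proj("top",place(u[:3],P))-cp).ravel()
r=least_squares(g,[.6,.25,0,1.5]); print("case",r.x); print(g(r.x).reshape(-1,2))
E
```

```text
rack [ 0.5689 -0.1461 -0.2435]
[[-0.553  -1.2165]
 [-0.4116 -0.5675]
 [ 0.5931 -0.4783]
 [ 1.4777 -0.1927]
 [-1.3737 -0.6027]
 [ 0.4185  0.051 ]
 [-0.7649 -0.0832]
 [-0.6484 -0.1491]
 [-0.4124  0.5006]
 [-0.2157  0.3329]]
lock hook 3 [ 0.5463 -0.0971] rackframe -0.03374638445764114 0.042120366306909955
lock hook 3 [ 0.5519 -0.0952] rackframe -0.028717317160597357 0.045300153852129266
lock hook 2 [ 0.5244 -0.1779] rackframe -0.03546429451641447 -0.04153868286887692
lock hook 2 [ 0.5267 -0.1751] rackframe -0.03391264622073482 -0.03824990236456414
lock hook 1 [ 0.5049 -0.2577] rackframe -0.03521426660356734 -0.1237030965458268
lock hook 1 [ 0.506  -0.2546] rackframe -0.03488870415357212 -0.1204952722544134
case [0.5121 0.2557 0.1422 1.5684]
[[-0.2995  1.1204]
 [-0.1418  0.3458]
 [-0.0311 -0.6954]
 [ 0.5807 -0.8828]
 [-0.6658  0.0629]
 [ 0.5268 -0.0851]]
```

```bash
cat > d.py <<'E'
# d.py x y z yaw [n]: remaining shift (tool axes, fraction) per row, and turn fraction
import sys; from geo import *
from scipy.spatial.transform import Rotation as R
x,y,z,yaw=map(float,sys.argv[1:5]); n=int(sys.argv[5]) if len(sys.argv)>5 else 1
s=sense(); Rm=np.array(s["eef_rot"]); c,sn=np.cos(yaw),np.sin(yaw)
Rt=np.array([[-c,-sn,0],[-sn,c,0],[0,0,-1.]])
print("shift in target axes",np.round(Rt.T@(np.array([x,y,z])-s["tcp_pos"])/.75/n,4),"in present axes",np.round(Rm.T@(np.array([x,y,z])-s["tcp_pos"])/.75/n,4),"turn",np.round(R.from_matrix(Rm.T@Rt).as_rotvec()/np.pi,4))
E
python3 -m inch '[[0.25,[0,0,-0.04],[0,0,-0.0154]],[0.25,[-0.035,-0.039,-0.03],[0,0,0]],[0.25,[-0.035,-0.039,-0.03],[0,0,0]],[0.25,[-0.035,-0.039,-0.03],[0,0,0]],[0.25,[-0.035,-0.039,-0.03],[0,0,0]],[0.25,[-0.035,-0.039,0],[0,0,0]],[0.25,[-0.035,-0.039,0],[0,0,0]],[0.25,[-0.035,-0.039,0],[0,0,0]],[0.25,[-0.035,-0.039,0],[0,0,0]],[0.25,[-0.035,-0.039,0],[0,0,0]]]' 80
python3 d.py 0.5475 -0.0965 0.35 -0.2435 10
```

```text
clock: 1.1
tcp_pos: [0.346, 0.2844, 0.3591]
eef_rot: [[-0.971, 0.241, -0.0], [0.241, 0.971, -0.0], [0.0, -0.0, -1.0]]
contact_force: [0.4, 0.8, 0.6]
grip_width: 0.753
gripper_force: 0.0
shift in target axes [-0.0383 -0.0428  0.0012] in present axes [-0.0383 -0.0428  0.0012] turn [-0.0001 -0.0001  0.0001]
```

```bash
python3 -m inch '[[0.25,[-0.038,-0.043,0],[0,0,0]],[0.25,[-0.038,-0.043,0],[0,0,0]],[0.25,[-0.038,-0.043,0],[0,0,0]],[0.25,[-0.038,-0.043,0],[0,0,0]],[0.25,[-0.038,-0.043,0],[0,0,0]],[0.25,[-0.038,-0.043,0],[0,0,0]],[0.25,[-0.038,-0.043,0],[0,0,0]],[0.25,[-0.038,-0.043,0],[0,0,0]],[0.25,[-0.038,-0.043,0],[0,0,0]],[0.25,[-0.0383,-0.043,0],[0,0,0]]]'
python3 -m inch '[[0.25,[0,0,0.03],[0,0,0]],[0.25,[0,0,0.04],[0,0,0]],[0.25,[0,0,0.03],[0,0,0]],[0.25,[0,0,0],[0,0,0]]]'
python3 d.py 0.5475 -0.0965 0.175 -0.2435 1
python3 - <<'E'
from geo import *
a=read_camera("top")[150:270,300:480,::-1]; b=read_camera("side")[110:330,250:430,::-1]
cv2.imwrite("pics/a1.png",np.hstack([cv2.resize(a,(540,360),interpolation=2),cv2.resize(b,(255,360),interpolation=2)]))
E
```

```text
clock: 2.1
tcp_pos: [0.5449, -0.0971, 0.3589]
eef_rot: [[-0.971, 0.241, -0.001], [0.241, 0.971, 0.0], [0.001, 0.0, -1.0]]
contact_force: [0.3, 0.1, -0.6]
grip_width: 0.746
gripper_force: 0.0
clock: 2.5
tcp_pos: [0.5422, -0.0953, 0.2811]
eef_rot: [[-0.971, 0.241, -0.008], [0.241, 0.971, 0.001], [0.008, -0.001, -1.0]]
contact_force: [0.5, 0.1, 0.7]
grip_width: 0.75
gripper_force: 0.0
shift in target axes [-0.0073  0.0002  0.1415] in present axes [-0.0084  0.0003  0.1414] turn [-0.0003 -0.0025  0.0001]
```

View pics/a1.png

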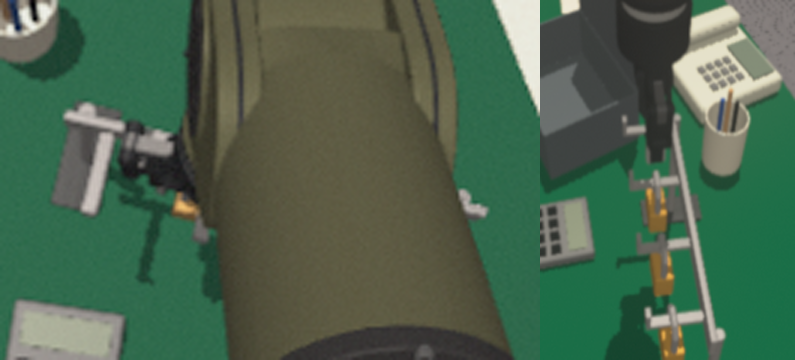

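The gripper is centred above the padlock on hook 3, about 5 mm short in x. I'll correct that and descend.

```bash
python3 -m inch '[[0.25,[-0.008,0,0.03],[0,-0.0025,0]],[0.25,[0,0,0.03],[0,0,0]],[0.25,[0,0,0.02],[0,0,0]],[0.25,[0,0,0],[0,0,0]],[0.25,[0,0,0],[0,0,0]]]'
python3 d.py 0.5475 -0.0965 0.175 -0.2435 1
```

```text
clock: 3.1
tcp_pos: [0.5519, -0.0971, 0.2257]
eef_rot: [[-0.97, 0.241, 0.01], [0.241, 0.971, -0.002], [-0.01, 0.0, -1.0]]
contact_force: [0.1, -0.2, -0.1]
grip_width: 0.746
gripper_force: 0.0
shift in target axes [ 0.0058 -0.0006  0.0676] in present axes [ 0.0065 -0.0007  0.0675] turn [0.0001 0.0033 0.0001]
```

```bash
python3 -m inch '[[0.25,[0,0,0],[0,0,0]],[0.25,[0,0,0],[0,0,0]]]' | grep tcp
python3 d.py 0.5475 -0.0965 0.175 -0.2435 1;  python3 -m inch '[[0.25,[0,0,0],[0,0,0]]]' | grep tcp
python3 d.py 0.5475 -0.0965 0.175 -0.2435 1
```

```text
tcp_pos: [0.5517, -0.0972, 0.2256]
shift in target axes [ 0.0056 -0.0005  0.0674] in present axes [ 0.0063 -0.0005  0.0674] turn [0.0001 0.0033 0.    ]
tcp_pos: [0.5513, -0.0971, 0.2251]
shift in target axes [ 0.0051 -0.0004  0.0668] in present axes [ 0.0057 -0.0004  0.0667] turn [0.0001 0.003  0.    ]
```

```bash
python3 -m inch '[[0.25,[0.004,0,0.03],[0,0.001,0]],[0.25,[0,0,0.025],[0,0,0]],[0.25,[0,0,0.01],[0,0,0]],[0.25,[0,0,0],[0,0,0]],[0.25,[0,0,0],[0,0,0]]]'
python3 d.py 0.5475 -0.0965 0.175 -0.2435 1
python3 - <<'E'
from geo import *
b=read_camera("side")[160:310,280:400,::-1]
cv2.imwrite("pics/a2.png",cv2.resize(b,None,fx=4,fy=4,interpolation=2))
E
```

```text
clock: 3.9
tcp_pos: [0.5487, -0.0965, 0.1761]
eef_rot: [[-0.97, 0.241, 0.006], [0.241, 0.971, -0.001], [-0.006, 0.0, -1.0]]
contact_force: [0.3, -0.1, 0.0]
grip_width: 0.751
gripper_force: 0.0
shift in target axes [ 0.0016 -0.0004  0.0015] in present axes [ 0.0016 -0.0004  0.0015] turn [0.0001 0.0018 0.    ]
```

View pics/a2.png

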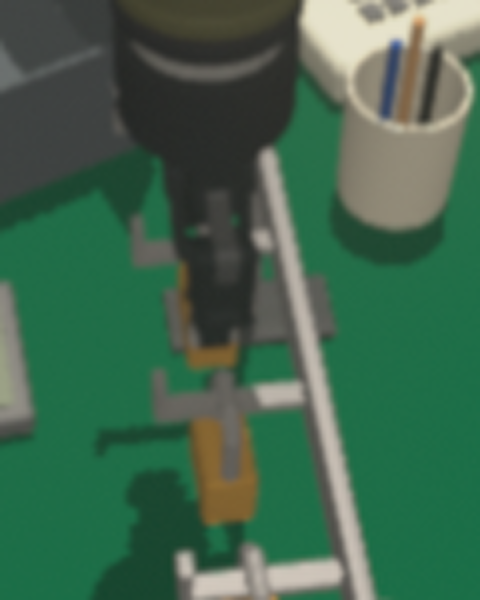

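The fingers straddle the padlock on hook 3. Closing now.

```bash
python3 -m inch '[[0.9,[0,0,0],[0,0,0]],[0.9,[0,0,0],[0,0,0]],[0.9,[0,0,0],[0,0,0]],[0.9,[0,0,0],[0,0,0]],[0.9,[0,0,0],[0,0,0]],[0.9,[0,0,0],[0,0,0]]]' 100
```

```text
clock: 4.55
tcp_pos: [0.5488, -0.0974, 0.1769]
eef_rot: [[-0.97, 0.242, 0.007], [0.242, 0.97, -0.002], [-0.007, -0.001, -1.0]]
contact_force: [-1.9, -0.8, 6.0]
grip_width: 0.425
gripper_force: 99.9
```

```bash
python3 -m inch '[[0.9,[0,0,-0.012],[0,0,0]],[0.9,[0,0,-0.012],[0,0,0]],[0.9,[0,0,-0.0095],[0,0,0]],[0.9,[0,0,0],[0,0,0]],[0.9,[0,0,0],[0,0,0]],[0.9,[0,0,0],[0,0,0]]]'
python3 - <<'E'
from geo import *
b=read_camera("side")[160:310,280:400,::-1]
cv2.imwrite("pics/a3.png",cv2.resize(b,None,fx=4,fy=4,interpolation=2))
E
```

```text
clock: 5.15
tcp_pos: [0.5478, -0.0963, 0.2003]
eef_rot: [[-0.971, 0.241, 0.004], [0.241, 0.971, -0.001], [-0.004, 0.0, -1.0]]
contact_force: [-0.6, -0.6, -1.5]
grip_width: 0.425
gripper_force: 101.0
```

View pics/a3.png

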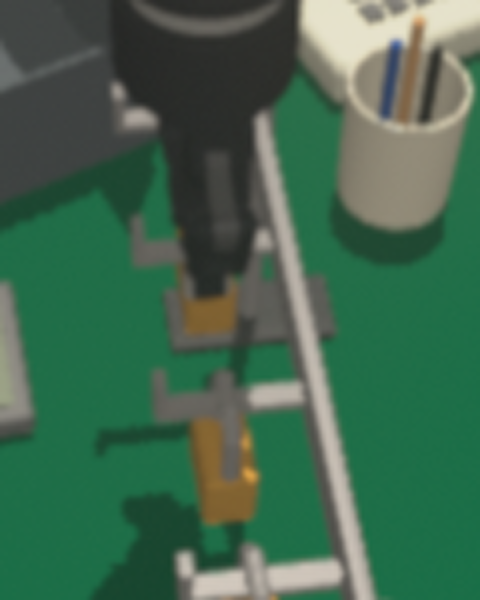

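The padlock rose about 23 mm with the gripper. I'll add 2 mm and draw it out over the tip.

```bash
python3 -m inch '[[0.9,[0,0,-0.0027],[0,0,0]],[0.9,[0.008,0,0],[0,0,0]],[0.9,[0.015,0,0],[0,0,0]],[0.9,[0.015,0,0],[0,0,0]],[0.9,[0.015,0,0],[0,0,0]]]'
python3 -m inch '[[0.9,[0.02,0,0],[0,0,0]],[0.9,[0.02,0,0],[0,0,0]],[0.9,[0.0,0,0],[0,0,0]]]'; python3 d.py 0.45 -0.07 0.32 -0.2435 1
```

```text
clock: 5.7
tcp_pos: [0.5085, -0.0866, 0.2024]
eef_rot: [[-0.971, 0.241, 0.004], [0.241, 0.971, -0.001], [-0.004, 0.0, -1.0]]
contact_force: [0.4, -0.3, -1.5]
grip_width: 0.427
gripper_force: 101.0
clock: 6.0
tcp_pos: [0.4776, -0.0791, 0.2022]
eef_rot: [[-0.971, 0.24, 0.001], [0.24, 0.971, -0.001], [-0.001, -0.001, -1.0]]
contact_force: [0.7, -0.6, -1.5]
grip_width: 0.426
gripper_force: 101.0
shift in target axes [ 0.0387  0.0029 -0.157 ] in present axes [ 0.0385  0.0029 -0.1571] turn [-0.0002  0.0004  0.0002]
```

```bash
python3 -m inch '[[0.9,[0.01,0,-0.014],[0,0,-0.041]],[0.9,[0,0,-0.014],[0,0,-0.041]],[0.9,[0,0,-0.014],[0,0,-0.041]],[0.9,[0,0,0],[0,0,0]]]'; python3 d.py 0.464 0.309 0.23 0.1422 10
```

```text
clock: 6.4
tcp_pos: [0.4746, -0.078, 0.2349]
eef_rot: [[-0.99, -0.142, 0.008], [-0.142, 0.99, -0.001], [-0.008, -0.002, -1.0]]
contact_force: [1.3, 0.7, -2.4]
grip_width: 0.427
gripper_force: 101.1
shift in target axes [-0.0059  0.0513  0.0007] in present axes [-0.0059  0.0513  0.0006] turn [-0.0007  0.0026  0.0002]
```

```bash
python3 -m inch '[[0.9,[-0.006,0.051,0],[0,0,0]],[0.9,[-0.006,0.051,0],[0,0,0]],[0.9,[-0.006,0.051,0],[0,0,0]],[0.9,[-0.006,0.051,0],[0,0,0]],[0.9,[-0.006,0.051,0],[0,0,0]],[0.9,[-0.006,0.051,0],[0,0,0]],[0.9,[-0.006,0.051,0],[0,0,0]],[0.9,[-0.006,0.051,0],[0,0,0]],[0.9,[-0.006,0.051,0],[0,0,0]],[0.9,[-0.006,0.051,0],[0,0,0]]]'; python3 -m inch '[[0.9,[0,0,0.04],[0,0,0]],[0.9,[0,0,0.04],[0,0,0]],[0.9,[0,0,0.04],[0,0,0]],[0.9,[0,0,0.04],[0,0,0]],[0.9,[0,0,0.04],[0,0,0]],[0.9,[0,0,0],[0,0,0]]]';python3 d.py 0.464 0.309 0.051 0.1422
```

```text
clock: 7.4
tcp_pos: [0.463, 0.3089, 0.2327]
eef_rot: [[-0.99, -0.139, 0.004], [-0.139, 0.99, -0.001], [-0.004, -0.002, -1.0]]
contact_force: [1.0, -0.4, -2.0]
grip_width: 0.429
gripper_force: 101.4
clock: 8.0
tcp_pos: [0.4615, 0.3055, 0.0794]
eef_rot: [[-0.99, -0.14, -0.001], [-0.14, 0.99, -0.006], [0.002, -0.006, -1.0]]
contact_force: [-1.1, -0.4, -1.0]
grip_width: 0.427
gripper_force: 101.4
shift in target axes [-0.004   0.0042  0.0379] in present axes [-0.004   0.0044  0.0379] turn [-0.0019 -0.0007 -0.0004]
```

```bash
python3 -m inch '[[0.9,[0,0,0.015],[0,0,0]],[0.9,[0,0,0.015],[0,0,0]],[0.9,[0,0,0.008],[0,0,0]],[0.9,[0,0,0],[0,0,0]]]'; python3 -m inch '[[0.25,[0,0,0],[0,0,0]],[0.25,[0,0,0],[0,0,0]],[0.25,[0,0,0],[0,0,0]],[0.25,[0,0,0],[0,0,0]],[0.25,[0,0,-0.03],[0,0,0]],[0.25,[0,0,-0.06],[0,0,0]],[0.25,[0,0,-0.06],[0,0,0]],[0.25,[0,0,-0.06],[0,0,0]],[0.25,[0,0,-0.03],[0,0,0]]]';python3 d.py 0.525 -0.177 0.29 -0.2435 10
```

```text
clock: 8.4
tcp_pos: [0.4637, 0.307, 0.0545]
eef_rot: [[-0.99, -0.142, 0.004], [-0.142, 0.99, -0.001], [-0.004, -0.002, -1.0]]
contact_force: [-0.7, -0.7, -1.2]
grip_width: 0.419
gripper_force: 101.4
clock: 9.3
tcp_pos: [0.4643, 0.3083, 0.239]
eef_rot: [[-0.99, -0.142, 0.01], [-0.142, 0.99, 0.003], [-0.01, 0.001, -1.0]]
contact_force: [0.6, 0.5, -0.5]
grip_width: 0.75
gripper_force: 0.0
shift in target axes [-0.0235 -0.0608 -0.0068] in present axes [ 0.0011 -0.0652 -0.0069] turn [0.001 0.003 0.123]
```

```bash
python3 -m inch '[[0.25,[0,0,-0.02],[0,0,0.041]],[0.25,[0,0,-0.02],[0,0,0.041]],[0.25,[0,0,-0.02],[0,0,0.041]],[0.25,[-0.02,-0.052,-0.007],[0,0.003,0]],[0.25,[-0.02,-0.052,0],[0,0,0]],[0.25,[-0.02,-0.052,0],[0,0,0]],[0.25,[-0.02,-0.052,0],[0,0,0]],[0.25,[-0.02,-0.052,0],[0,0,0]],[0.25,[-0.02,-0.052,0],[0,0,0]],[0.25,[-0.02,-0.052,0],[0,0,0]]]'; python3 -m inch '[[0.25,[-0.02,-0.052,0],[0,0,0]],[0.25,[-0.02,-0.052,0],[0,0,0]],[0.25,[-0.02,-0.052,0],[0,0,0]],[0.25,[0,0,0],[0,0,0]]]'; python3 d.py 0.525 -0.177 0.24 -0.2435
python3 - <<'E'
from geo import *
a=read_camera("top")[170:300,150:310,::-1];b=read_camera("side")[150:340,220:400,::-1]
cv2.imwrite("pics/a4.png",np.hstack([cv2.resize(a,(400,325),interpolation=2),cv2.resize(b,(308,325),interpolation=2)]))
E
```

```text
clock: 10.3
tcp_pos: [0.4987, 0.0154, 0.285]
eef_rot: [[-0.971, 0.241, -0.004], [0.241, 0.971, 0.001], [0.004, 0.0, -1.0]]
contact_force: [2.5, 0.0, -0.3]
grip_width: 0.749
gripper_force: 0.0
clock: 10.7
tcp_pos: [0.5139, -0.1153, 0.2847]
eef_rot: [[-0.968, 0.252, -0.004], [0.252, 0.968, -0.004], [0.003, -0.005, -1.0]]
contact_force: [0.6, 0.1, -0.9]
grip_width: 0.748
gripper_force: 0.0
shift in target axes [-0.0342 -0.0763  0.0595] in present axes [-0.0352 -0.0757  0.0598] turn [-0.0014 -0.001  -0.0035]
```

View pics/a4.png

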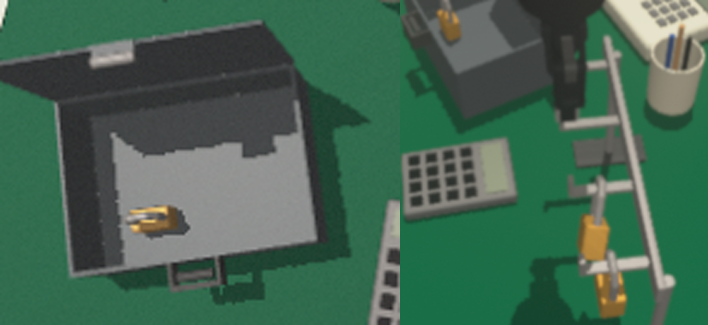

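Padlock 1 stands in the case at about (150,218). I'll move over hook 2 and check that padlock close up, since it looks a little tilted.

```bash
python3 -m inch '[[0.25,[-0.017,-0.038,0.01],[0,0,-0.0035]],[0.25,[-0.017,-0.038,0.01],[0,0,0]],[0.25,[0,0,0.02],[0,0,0]],[0.25,[0,0,0],[0,0,0]],[0.25,[0,0,0],[0,0,0]]]'; python3 d.py 0.525 -0.177 0.175 -0.2435
python3 - <<'E'
from geo import *
b=read_camera("side")[200:350,280:400,::-1]
cv2.imwrite("pics/a5.png",cv2.resize(b,None,fx=4,fy=4,interpolation=2))
E
```

```text
clock: 11.3
tcp_pos: [0.5256, -0.1665, 0.2544]
eef_rot: [[-0.974, 0.227, -0.005], [0.227, 0.974, 0.003], [0.006, 0.001, -1.0]]
contact_force: [0.0, -0.4, -0.9]
grip_width: 0.748
gripper_force: 0.0
shift in target axes [-0.0026 -0.0139  0.1059] in present axes [-0.003  -0.014   0.1059] turn [ 0.0005 -0.0018  0.0045]
```

View pics/a5.png

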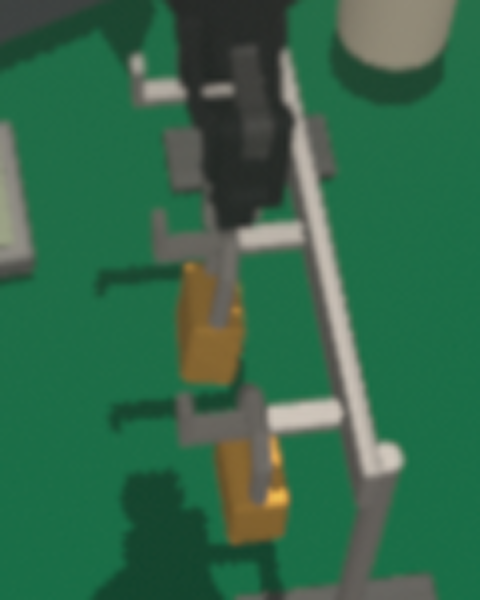

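Padlock 2's body leans towards the robot: its bottom is at crop (211,382) and was nearly vertical before. It may be swinging, so I'll wait and track the brass colour numerically.

```bash
cat > br.py <<'E'
from geo import *
b=read_camera("side").astype(int); m=((b[:,:,0]-b[:,:,2]>70)&(b[:,:,0]>110)&(b[:,:,1]-b[:,:,2]>15)).astype(np.uint8); m[:210]=0; m[:,:300]=0
n,l,st,c=cv2.connectedComponentsWithStats(m)
print(sense()["clock"],[(c[i].round(1).tolist(),int(st[i,4])) for i in range(1,n) if st[i,4]>30])
E
python3 br.py
for i in 1 2 3; do python3 -m inch '[[0.25,[0,0,0],[0,0,0]],[0.25,[0,0,0],[0,0,0]],[0.25,[0,0,0],[0,0,0]]]' >/dev/null; python3 br.py; done; python3 d.py 0.525 -0.177 0.175 -0.2435
```

```text
11.4 [([336.1, 273.7], 151), ([342.7, 323.2], 226)]
11.75 [([329.1, 287.5], 233), ([342.7, 323.3], 225)]
12.1 [([334.4, 286.1], 228), ([342.7, 323.3], 225)]
12.45 [([344.6, 277.6], 260), ([342.7, 323.3], 225)]
shift in target axes [-0.0019 -0.0109  0.1058] in present axes [-0.0023 -0.0109  0.1058] turn [ 0.     -0.0015  0.0035]
```

Padlock 2 is swinging because it was knocked. I'll leave it to settle and take padlock 1 on hook 1, which hangs still.

```bash
python3 d.py 0.505 -0.257 0.24 -0.2435; python3 -m inch '[[0.25,[-0.003,-0.03,0],[0,0,0.003]],[0.25,[0,-0.05,0],[0,0,0]],[0.25,[0,-0.038,0],[0,0,0]],[0.25,[0,0,0],[0,0,0]],[0.25,[0,0,0],[0,0,0]]]';  python3 d.py 0.505 -0.257 0.175 -0.2435; python3 br.py
```

```text
shift in target axes [-0.0018 -0.1208  0.0191] in present axes [-0.0005 -0.1208  0.0191] turn [ 0.     -0.0015  0.0035]
clock: 12.95
tcp_pos: [0.5065, -0.2556, 0.2542]
eef_rot: [[-0.97, 0.241, -0.005], [0.241, 0.971, 0.002], [0.005, 0.0, -1.0]]
contact_force: [0.2, 0.7, -0.2]
grip_width: 0.748
gripper_force: 0.0
shift in target axes [ 0.0015 -0.0023  0.1057] in present axes [ 0.001  -0.0024  0.1057] turn [ 0.0001 -0.0015  0.    ]
13.0 [([332.0, 279.2], 178), ([342.5, 323.3], 226)]
```

```bash
python3 -m inch '[[0.25,[0.001,-0.002,0.03],[0,-0.001,0]],[0.25,[0,0,0.04],[0,0,0]],[0.25,[0,0,0.025],[0,0,0]],[0.25,[0,0,0.01],[0,0,0]],[0.25,[0,0,0],[0,0,0]]]'; python3 d.py 0.505 -0.257 0.175 -0.2435; python3 br.py
```

```text
clock: 13.5
tcp_pos: [0.5055, -0.2549, 0.1749]
eef_rot: [[-0.971, 0.238, -0.003], [0.238, 0.971, 0.002], [0.003, 0.001, -1.0]]
contact_force: [-0.1, -0.2, -0.3]
grip_width: 0.753
gripper_force: 0.0
shift in target axes [ 0.     -0.0029 -0.0002] in present axes [ 0.     -0.0029 -0.0002] turn [ 0.0004 -0.0011  0.0012]
13.55 []
```

```bash
python3 -m inch '[[0.25,[0,-0.003,0.001],[0,0,0]],[0.9,[0,0,0],[0,0,0]],[0.9,[0,0,0],[0,0,0]],[0.9,[0,0,0],[0,0,0]],[0.9,[0,0,0],[0,0,0]],[0.9,[0,0,0],[0,0,0]],[0.9,[0,0,0],[0,0,0]]]' 100;  python3 -m inch '[[0.9,[0,0,-0.012],[0,0,0]],[0.9,[0,0,-0.012],[0,0,0]],[0.9,[0,0,-0.01],[0,0,0]],[0.9,[0,0,0],[0,0,0]],[0.9,[0,0,0],[0,0,0]],[0.9,[0,0,0],[0,0,0]]]'; python3 br.py
```

```text
clock: 14.25
tcp_pos: [0.5057, -0.2598, 0.1765]
eef_rot: [[-0.971, 0.24, 0.001], [0.24, 0.971, -0.002], [-0.002, -0.001, -1.0]]
contact_force: [-1.0, -1.1, 7.5]
grip_width: 0.424
gripper_force: 103.9
clock: 14.85
tcp_pos: [0.5047, -0.2584, 0.2]
eef_rot: [[-0.971, 0.239, -0.002], [0.239, 0.971, 0.001], [0.002, 0.0, -1.0]]
contact_force: [-0.2, 0.0, -2.4]
grip_width: 0.425
gripper_force: 104.2
14.9 []
```

```bash
python3 -m inch '[[0.9,[0,0,-0.0027],[0,0,0]],[0.9,[0.008,0,0],[0,0,0]],[0.9,[0.015,0,0],[0,0,0]],[0.9,[0.015,0,0],[0,0,0]],[0.9,[0.015,0,0],[0,0,0]]]'
python3 -m inch '[[0.9,[0.02,0,0],[0,0,0]],[0.9,[0.02,0,0],[0,0,0]],[0.9,[0.01,0,-0.014],[0,0,-0.041]],[0.9,[0,0,-0.014],[0,0,-0.041]],[0.9,[0,0,-0.014],[0,0,-0.041]],[0.9,[0,0,0],[0,0,0]]]'; python3 d.py 0.481 0.1904 0.23 0.1422 10; python3 br.py
```

```text
clock: 15.4
tcp_pos: [0.4654, -0.2489, 0.2024]
eef_rot: [[-0.971, 0.239, -0.002], [0.239, 0.971, 0.001], [0.002, 0.0, -1.0]]
contact_force: [-0.2, 0.5, -2.4]
grip_width: 0.427
gripper_force: 104.2
clock: 16.0
tcp_pos: [0.4303, -0.2405, 0.2351]
eef_rot: [[-0.99, -0.144, 0.001], [-0.144, 0.99, -0.0], [-0.001, -0.001, -1.0]]
contact_force: [0.2, -0.6, -2.7]
grip_width: 0.421
gripper_force: 104.3
shift in target axes [-0.0148  0.0559  0.0007] in present axes [-0.015   0.0559  0.0007] turn [-0.0002  0.0003  0.0008]
16.05 [([335.9, 277.0], 223)]
```

```bash
python3 -m inch '[[0.9,[-0.015,0.056,0],[0,0,0]],[0.9,[-0.015,0.056,0],[0,0,0]],[0.9,[-0.015,0.056,0],[0,0,0]],[0.9,[-0.015,0.056,0],[0,0,0]],[0.9,[-0.015,0.056,0],[0,0,0]],[0.9,[-0.015,0.056,0],[0,0,0]],[0.9,[-0.015,0.056,0],[0,0,0]],[0.9,[-0.015,0.056,0],[0,0,0]],[0.9,[-0.015,0.056,0],[0,0,0]],[0.9,[-0.015,0.056,0],[0,0,0]]]'; python3 -m inch '[[0.9,[0,0,0.04],[0,0,0]],[0.9,[0,0,0.04],[0,0,0]],[0.9,[0,0,0.04],[0,0,0]],[0.9,[0,0,0.04],[0,0,0]],[0.9,[0,0,0.04],[0,0,0]],[0.9,[0,0,0],[0,0,0]]]';python3 d.py 0.481 0.19 0.053 0.1422 ; python3 br.py
```

```text
clock: 17.05
tcp_pos: [0.4803, 0.1932, 0.2334]
eef_rot: [[-0.99, -0.141, -0.003], [-0.141, 0.99, -0.001], [0.003, -0.0, -1.0]]
contact_force: [0.2, -0.9, -3.3]
grip_width: 0.427
gripper_force: 104.7
clock: 17.65
tcp_pos: [0.4778, 0.1906, 0.0805]
eef_rot: [[-0.99, -0.142, -0.009], [-0.142, 0.99, -0.004], [0.009, -0.002, -1.0]]
contact_force: [-1.2, 0.7, -1.8]
grip_width: 0.428
gripper_force: 104.7
shift in target axes [-0.0042 -0.0013  0.0367] in present axes [-0.0045 -0.0013  0.0367] turn [-0.0008 -0.0029  0.0002]
17.7 [([335.8, 277.1], 217)]
```

```bash
python3 -m inch '[[0.9,[0,0,0.015],[0,0,0]],[0.9,[0,0,0.013],[0,0,0]],[0.9,[0,0,0.007],[0,0,0]],[0.9,[0,0,0],[0,0,0]]]'; python3 -m inch '[[0.25,[0,0,0],[0,0,0]],[0.25,[0,0,0],[0,0,0]],[0.25,[0,0,0],[0,0,0]],[0.25,[0,0,0],[0,0,0]],[0.25,[0,0,-0.03],[0,0,0]],[0.25,[0,0,-0.06],[0,0,0]],[0.25,[0,0,-0.06],[0,0,0]],[0.25,[0,0,-0.06],[0,0,0]],[0.25,[0,0,-0.03],[0,0,0]]]'; python3 -m inch '[[0.25,[0,0,-0.02],[0,0,0.041]],[0.25,[0,0,-0.02],[0,0,0.041]],[0.25,[0,0,-0.02],[0,0,0.041]],[0.25,[0,0,0],[0,0,0]]]'; python3 d.py 0.525 -0.177 0.28 -0.2435 10
python3 - <<'E'
from geo import *
a=read_camera("top")[170:300,150:310,::-1];b=read_camera("side")[190:310,290:400,::-1]
cv2.imwrite("pics/a6.png",np.hstack([cv2.resize(a,(400,325),interpolation=2),cv2.resize(b,(298,325),interpolation=2)]))
E
```

```text
clock: 18.1
tcp_pos: [0.4804, 0.1917, 0.0576]
eef_rot: [[-0.99, -0.144, -0.002], [-0.144, 0.99, 0.0], [0.002, 0.0, -1.0]]
contact_force: [0.2, -0.6, -2.1]
grip_width: 0.423
gripper_force: 104.8
clock: 19.0
tcp_pos: [0.4822, 0.1922, 0.2418]
eef_rot: [[-0.99, -0.144, 0.004], [-0.144, 0.99, 0.003], [-0.004, 0.002, -1.0]]
contact_force: [1.7, -0.7, -0.2]
grip_width: 0.747
gripper_force: 0.0
clock: 19.4
tcp_pos: [0.4819, 0.1922, 0.2847]
eef_rot: [[-0.971, 0.24, 0.003], [0.24, 0.971, 0.002], [-0.002, 0.003, -1.0]]
contact_force: [-0.0, 0.2, 0.6]
grip_width: 0.75
gripper_force: 0.0
shift in target axes [-0.0174 -0.0464  0.0006] in present axes [-0.0174 -0.0464  0.0005] turn [0.0008 0.0006 0.0004]
```

View pics/a6.png

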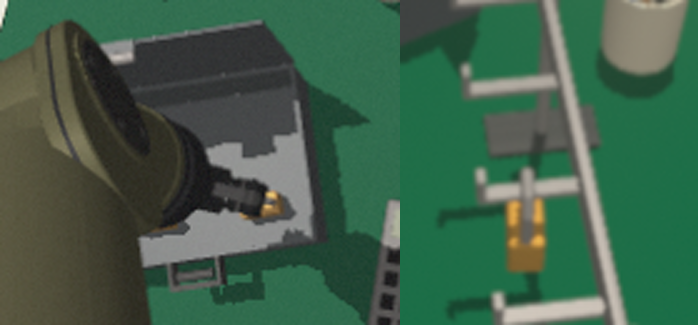

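The second lock stands in the case at (265,205). Lock 2 hangs still and upright at its original place, with its crossbar at about (527,175) in the crop.

```bash
python3 -m inch '[[0.25,[-0.0174,-0.046,0],[0,0,0]],[0.25,[-0.0174,-0.046,0],[0,0,0]],[0.25,[-0.0174,-0.046,0],[0,0,0]],[0.25,[-0.0174,-0.046,0],[0,0,0]],[0.25,[-0.0174,-0.046,0],[0,0,0]],[0.25,[-0.0174,-0.046,0],[0,0,0]],[0.25,[-0.0174,-0.046,0],[0,0,0]],[0.25,[-0.0174,-0.046,0],[0,0,0]],[0.25,[-0.0174,-0.046,0],[0,0,0]],[0.25,[-0.0174,-0.05,0],[0,0,0]]]'; python3 -m inch '[[0.25,[0,0,0.02],[0,0,0]],[0.25,[0,0,0.02],[0,0,0]],[0.25,[0,0,0],[0,0,0]],[0.25,[0,0,0],[0,0,0]]]'; python3 d.py 0.525 -0.177 0.175 -0.2435; python3 br.py
```

```text
clock: 20.5
tcp_pos: [0.5237, -0.1783, 0.2813]
eef_rot: [[-0.972, 0.236, -0.004], [0.236, 0.972, 0.002], [0.004, 0.001, -1.0]]
contact_force: [1.1, 0.8, -0.4]
grip_width: 0.748
gripper_force: 0.0
clock: 20.9
tcp_pos: [0.5237, -0.1771, 0.2519]
eef_rot: [[-0.971, 0.238, -0.003], [0.238, 0.971, 0.001], [0.004, 0.0, -1.0]]
contact_force: [0.1, 0.6, 0.0]
grip_width: 0.752
gripper_force: 0.0
shift in target axes [-0.0016  0.0006  0.1026] in present axes [-0.0019  0.0005  0.1026] turn [ 0.0001 -0.0011  0.0011]
20.95 [([336.4, 277.9], 199)]
```

```bash
python3 -m inch '[[0.25,[-0.002,0,0.03],[0,-0.001,0]],[0.25,[0,0,0.04],[0,0,0]],[0.25,[0,0,0.023],[0,0,0]],[0.25,[0,0,0.01],[0,0,0]],[0.25,[0,0,0],[0,0,0]]]'; python3 d.py 0.525 -0.177 0.175 -0.2435
```

```text
clock: 21.45
tcp_pos: [0.5257, -0.1775, 0.1751]
eef_rot: [[-0.971, 0.239, 0.001], [0.239, 0.971, -0.0], [-0.001, 0.0, -1.0]]
contact_force: [-0.1, 0.8, 0.2]
grip_width: 0.755
gripper_force: 0.0
shift in target axes [0.0011 0.0004 0.0002] in present axes [0.0011 0.0004 0.0002] turn [0.0001 0.0003 0.0008]
```

```bash
python3 -m inch '[[0.9,[0,0,0],[0,0,0]],[0.9,[0,0,0],[0,0,0]],[0.9,[0,0,0],[0,0,0]],[0.9,[0,0,0],[0,0,0]],[0.9,[0,0,0],[0,0,0]],[0.9,[0,0,0],[0,0,0]]]' 100;  python3 -m inch '[[0.9,[0,0,-0.012],[0,0,0]],[0.9,[0,0,-0.012],[0,0,0]],[0.9,[0,0,-0.01],[0,0,0]],[0.9,[0,0,0],[0,0,0]],[0.9,[0,0,0],[0,0,0]],[0.9,[0,0,0],[0,0,0]]]'
```

```text
clock: 22.05
tcp_pos: [0.5267, -0.1787, 0.1769]
eef_rot: [[-0.971, 0.24, 0.005], [0.24, 0.971, -0.002], [-0.005, -0.001, -1.0]]
contact_force: [-0.8, -0.8, 6.0]
grip_width: 0.423
gripper_force: 99.1
clock: 22.65
tcp_pos: [0.5254, -0.1776, 0.2006]
eef_rot: [[-0.971, 0.239, 0.001], [0.239, 0.971, -0.0], [-0.001, 0.0, -1.0]]
contact_force: [0.0, 0.3, -3.4]
grip_width: 0.423
gripper_force: 99.9
```

```bash
python3 -m inch '[[0.9,[0,0,-0.0027],[0,0,0]],[0.9,[0.008,0,0],[0,0,0]],[0.9,[0.015,0,0],[0,0,0]],[0.9,[0.015,0,0],[0,0,0]],[0.9,[0.015,0,0],[0,0,0]]]'
python3 -m inch '[[0.9,[0.02,0,0],[0,0,0]],[0.9,[0.02,0,0],[0,0,0]],[0.9,[0.01,0,-0.014],[0,0,-0.041]],[0.9,[0,0,-0.014],[0,0,-0.041]],[0.9,[0,0,-0.014],[0,0,-0.041]],[0.9,[0,0,0],[0,0,0]]]'; python3 d.py 0.527 0.258 0.23 0.1422 10
```

```text
clock: 23.15
tcp_pos: [0.4861, -0.1681, 0.2027]
eef_rot: [[-0.971, 0.239, 0.001], [0.239, 0.971, -0.0], [-0.001, 0.0, -1.0]]
contact_force: [-0.6, 0.2, -2.2]
grip_width: 0.423
gripper_force: 99.9
clock: 23.75
tcp_pos: [0.451, -0.1595, 0.2353]
eef_rot: [[-0.99, -0.144, 0.004], [-0.144, 0.99, -0.001], [-0.004, -0.001, -1.0]]
contact_force: [0.6, -0.2, -2.5]
grip_width: 0.419
gripper_force: 100.0
shift in target axes [-0.0179  0.0537  0.0007] in present axes [-0.0181  0.0536  0.0007] turn [-0.0004  0.0012  0.0008]
```

```bash
python3 -m inch '[[0.9,[-0.009,0.0536,0],[0,0,0]],[0.9,[-0.014,0.0536,0],[0,0,0]],[0.9,[-0.018,0.0536,0],[0,0,0]],[0.9,[-0.018,0.0536,0],[0,0,0]],[0.9,[-0.02,0.0536,0],[0,0,0]],[0.9,[-0.02,0.0536,0],[0,0,0]],[0.9,[-0.02,0.0536,0],[0,0,0]],[0.9,[-0.02,0.0536,0],[0,0,0]],[0.9,[-0.02,0.0536,0],[0,0,0]],[0.9,[-0.02,0.0536,0],[0,0,0]]]'; python3 -m inch '[[0.9,[0,0,0.04],[0,0,0]],[0.9,[0,0,0.04],[0,0,0]],[0.9,[0,0,0.04],[0,0,0]],[0.9,[0,0,0.04],[0,0,0]],[0.9,[0,0,0.04],[0,0,0]],[0.9,[0,0,0],[0,0,0]]]';python3 d.py 0.527 0.258 0.053 0.1422
```

```text
clock: 24.75
tcp_pos: [0.5251, 0.2594, 0.2334]
eef_rot: [[-0.99, -0.141, 0.0], [-0.141, 0.99, -0.001], [-0.0, -0.001, -1.0]]
contact_force: [0.8, -0.9, -2.8]
grip_width: 0.422
gripper_force: 100.3
clock: 25.35
tcp_pos: [0.5224, 0.2561, 0.08]
eef_rot: [[-0.99, -0.142, -0.006], [-0.142, 0.99, -0.005], [0.007, -0.004, -1.0]]
contact_force: [-0.4, -1.1, -1.7]
grip_width: 0.419
gripper_force: 100.4
shift in target axes [-0.0065  0.0017  0.0361] in present axes [-0.0067  0.0018  0.036 ] turn [-0.0014 -0.0023  0.0001]
```

```bash
python3 -m inch '[[0.9,[0,0,0.015],[0,0,0]],[0.9,[0,0,0.013],[0,0,0]],[0.9,[0,0,0.007],[0,0,0]],[0.9,[0,0,0],[0,0,0]]]'; python3 -m inch '[[0.25,[0,0,0],[0,0,0]],[0.25,[0,0,0],[0,0,0]],[0.25,[0,0,0],[0,0,0]],[0.25,[0,0,0],[0,0,0]],[0.25,[0,0,-0.03],[0,0,0]],[0.25,[0,0,-0.06],[0,0,0]],[0.25,[0,0,-0.06],[0,0,0]],[0.25,[0,0,-0.06],[0,0,0]],[0.25,[0,0,-0.06],[0,0,0]]]'; python3 -m inch '[[1,[0,0,-0.06],[0,0,0]],[1,[0,0,-0.06],[0,0,0]],[1,[0,0,-0.06],[0,0,0]],[1,[0,0,0],[0,0,0]]]'; python3 d.py 0.642 0.274 0.25 0.1422
python3 - <<'E'
from geo import *
a=read_camera("top")[170:300,130:310,::-1];b=read_camera("side")[50:250,190:350,::-1]
cv2.imwrite("pics/a7.png",np.hstack([cv2.resize(a,(450,325),interpolation=2),cv2.resize(b,(260,325),interpolation=2)]))
E
```

```text
clock: 25.75
tcp_pos: [0.5257, 0.2578, 0.0579]
eef_rot: [[-0.99, -0.144, 0.001], [-0.144, 0.99, -0.0], [-0.001, -0.001, -1.0]]
contact_force: [-0.3, -0.3, -1.8]
grip_width: 0.421
gripper_force: 100.4
clock: 26.65
tcp_pos: [0.5252, 0.2577, 0.2626]
eef_rot: [[-0.99, -0.144, 0.002], [-0.144, 0.99, -0.0], [-0.002, -0.0, -1.0]]
contact_force: [1.3, 0.1, 0.4]
grip_width: 0.75
gripper_force: 0.0
clock: 27.05
tcp_pos: [0.5281, 0.2594, 0.4026]
eef_rot: [[-0.99, -0.144, 0.014], [-0.144, 0.99, 0.007], [-0.015, 0.005, -1.0]]
contact_force: [0.4, 0.1, -0.0]
grip_width: 0.066
gripper_force: 0.0
shift in target axes [-0.1531 -0.0023  0.2035] in present axes [-0.1501 -0.0036  0.2057] turn [0.0015 0.0047 0.0006]
```

View pics/a7.png

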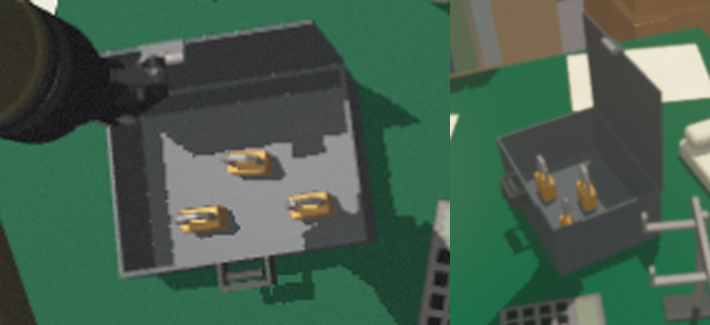

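All three padlocks stand upright in the case and the lid is still open. I'll move behind the lid.

```bash
python3 -m inch '[[1,[-0.04,0,0],[0,0.002,0]],[1,[-0.04,0,0],[0,0.002,0]],[1,[-0.04,0,0],[0,0,0]],[1,[-0.035,0,0],[0,0,0]],[1,[0,0,0],[0,0,0]],[1,[0,0,0],[0,0,0]]]'; python3 -m inch '[[1,[0,0,0.045],[0,0,0]],[1,[0,0,0.045],[0,0,0]],[1,[0,0,0.045],[0,0,0]],[1,[0,0,0.045],[0,0,0]],[1,[0,0,0.02],[0,0,0]],[1,[0,0,0],[0,0,0]]]'; python3 d.py 0.642 0.274 0.25 0.1422
```

```text
clock: 27.75
tcp_pos: [0.6396, 0.2744, 0.3923]
eef_rot: [[-0.989, -0.144, -0.015], [-0.144, 0.99, -0.004], [0.015, -0.002, -1.0]]
contact_force: [-0.9, 0.6, 0.1]
grip_width: -0.001
gripper_force: 0.0
clock: 28.35
tcp_pos: [0.6355, 0.2736, 0.2418]
eef_rot: [[-0.989, -0.145, -0.018], [-0.145, 0.989, -0.005], [0.018, -0.002, -1.0]]
contact_force: [0.3, -0.8, 0.1]
grip_width: -0.0
gripper_force: 0.0
shift in target axes [-0.0087 -0.0007 -0.0109] in present axes [-0.0085 -0.0007 -0.0111] turn [-0.0008 -0.0059  0.0011]
```

```bash
python3 -m inch '[[1,[0.03,0,-0.004],[0,-0.004,0]],[1,[0.036,0,-0.004],[0,0,0]],[1,[0.04,0,-0.004],[0,0,0]],[1,[0.028,0,0.0137],[0,0,0]],[1,[0.028,0,0.0137],[0,0,0]],[1,[0,0,0],[0,0,0]]]'; python3 d.py 0.3933 0.239 0.13 0.1422
python3 - <<'E'
from geo import *
b=read_camera("side")[50:250,190:350,::-1]
cv2.imwrite("pics/a8.png",cv2.resize(b,None,fx=3,fy=3,interpolation=2))
E
```

```text
clock: 28.95
tcp_pos: [0.515, 0.2567, 0.2339]
eef_rot: [[-0.989, -0.146, -0.002], [-0.146, 0.989, -0.001], [0.002, -0.001, -1.0]]
contact_force: [0.9, 0.2, -1.0]
grip_width: 0.0
gripper_force: 0.0
shift in target axes [ 0.164  -0.0003  0.1386] in present axes [0.1637 0.0006 0.1389] turn [-0.0003 -0.0006  0.0015]
```

View pics/a8.png

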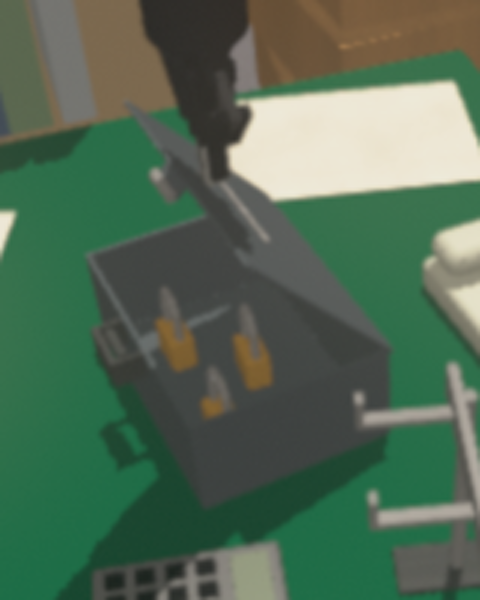

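The fingers are folding the lid, now at about 50°. Continuing along the arc.

```bash
python3 -m inch '[[1,[0.022,0,0.022],[0,0,0]],[1,[0.022,0,0.024],[0,0,0]],[1,[0.022,0,0.025],[0,0,0]],[1,[0.022,0,0.025],[0,0,0]],[1,[0.008,0,0.015],[0,0,0]],[1,[0.008,0,0.015],[0,0,0]],[1,[0,0,0],[0,0,0]]]'; python3 d.py 0.4383 0.245 0.104 0.1422
```

```text
clock: 29.7
tcp_pos: [0.4422, 0.246, 0.1386]
eef_rot: [[-0.99, -0.144, 0.002], [-0.144, 0.99, -0.0], [-0.002, -0.001, -1.0]]
contact_force: [0.2, 0.9, -0.1]
grip_width: 0.003
gripper_force: 0.1
shift in target axes [ 0.0053 -0.0006  0.0461] in present axes [ 0.0054 -0.0005  0.0461] turn [-0.0002  0.0006  0.0008]
```

```bash
python3 -m inch '[[1,[0.004,0,0.015],[0,0,0]],[1,[0,0,0.013],[0,0,0]],[1,[0,0,0],[0,0,0]]]'|grep -E "tcp|contact";python3 -m inch '[[1,[0,0,0.007],[0,0,0]],[1,[0,0,0],[0,0,0]]]'|grep -E "tcp|contact";python3 -m inch '[[1,[0,0,0.006],[0,0,0]],[1,[0,0,0],[0,0,0]]]'|grep -E "tcp|contact"
```

```text
tcp_pos: [0.4399, 0.2457, 0.1179]
contact_force: [-0.1, -0.4, 0.3]
tcp_pos: [0.4392, 0.2453, 0.1124]
contact_force: [0.2, -0.2, 0.6]
tcp_pos: [0.4393, 0.2454, 0.1114]
contact_force: [-5.4, -2.4, 34.4]
```

It's pressing with 34 N at the closed height. I'll retreat and check that the lid is held.

```bash
python3 -m inch '[[1,[0,0,-0.02],[0,0,0]],[1,[0,0,-0.05],[0,0,0]],[1,[0.02,0,-0.05],[0,0,0]],[1,[0.03,0,-0.05],[0,0,0]],[1,[0.03,0,-0.05],[0,0,0]],[1,[0.03,0,0],[0,0,0]],[1,[0,0,0],[0,0,0]],[1,[0,0,0],[0,0,0]]]'
python3 - <<'E'
from geo import *
a=read_camera("top")[160:310,130:330,::-1];b=read_camera("side")[90:290,200:400,::-1]
cv2.imwrite("pics/a9.png",np.hstack([cv2.resize(a,(440,330),interpolation=2),cv2.resize(b,(330,330),interpolation=2)]))
E
```

```text
clock: 31.2
tcp_pos: [0.357, 0.2334, 0.273]
eef_rot: [[-0.99, -0.144, 0.002], [-0.144, 0.99, 0.0], [-0.002, -0.0, -1.0]]
contact_force: [-0.3, -0.1, -0.3]
grip_width: -0.003
gripper_force: 0.0
```

View pics/a9.png

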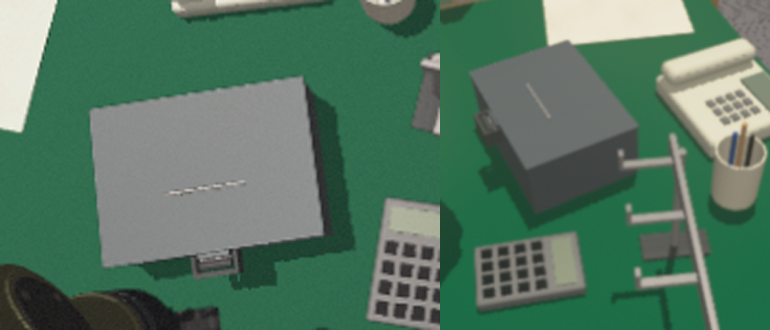

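The lid lies flat on the rim with the catch at (216,262), and the robot is clear of everything. Handing in.

```bash
python3 -c "from station import *; print(sign_off())"
```

```text
the job is handed in; nothing more can be done
None
```

The three padlocks on the rack are in the case and the lid is shut and holding; I never touched the mug or calculator, and handed the job in at about 31 s of the 210 s allowed (no verdict was returned).

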